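# Sort strays and tip the clamps into the tote's corner

### The arm

A 6-joint arm with a two-finger parallel gripper is mounted at the origin on the work surface. World frame = base frame: x ahead of the robot, y to its left, z up, the work surface at z = 0. Lengths are in m, angles in rad, forces in N, time in s.
With the tool pointing down it reaches from about 0.425 to 0.95 m from the base axis. Payload 3.5 kg.
Tool frame: the origin (TCP) lies on the centre line of the jaws, within the pads' length; the fingertips stand 22 mm ahead of it and the grasp point (between the pads) lies 3 mm ahead of it (robot.tips_ahead is the distance from the TCP to the fingertips, in m); z points along the fingers, y is the line along which they close (so a half turn about z gives the same grasp; the last joint's range is limited). The gripper opens to 85 mm and grips with 20 to 120 N. Pads are 22 mm wide; open, the fingers measure 114 mm over their backs; the gripper's body (76 mm by 85 mm) begins 54 mm behind the grasp point. The pads swing forward as they close: fully open they stand 13 mm farther back than shut.
Start: joints at [1.054, 0.286, 1.577, -0, 1.279, -0.15], TCP at [0.242, 0.63, 0.253] pointing down, gripper open.
Joint ranges: [-2.77, 2.77], [-0.9, 2.22], [0.21, 2.48], [-1.53, 4.67], [0.24, 2.81], [-2.84, 2.84]. Speed limits (rad/s): [2.79, 2.79, 3.14, 3.14, 3.14, 3.14].

### API

Orientations are given as a rotation vector (axis times angle).
In Python, from bench import robot gives the robot as it stands.
- The arm moves only by the tool play_rows, never from a script. Its argument "moves" is a list of rows, each a list of 7 numbers: the opening in per cent of the stroke, from 0 (shut) to 100 (fully open), then the shift along the tool's x, y, z in cm, then the turn, a rotation vector about the tool's x, y, z in degrees. In form: [[claw, tx, ty, tz, wx, wy, wz], ...]. A call has 1 to 12 rows; each row is the pose to reach, as a shift and turn from the pose commanded when the call began, along the tool's axes at that moment; what a row does not reach only later rows make up. A row lasts 1/8 s, in which the tool goes at most 62.5 mm and 10.7 degrees, less where a joint would pass 70% of its speed; a pose out of reach is approached as far as the arm can. A call with a gripper value outside its range is refused whole. The fingers move at their own pace and stop on an object; the grip force is fixed at half the most. Time passes only in rows, so rows that repeat a pose let the fingers close. It gives the time, the measured TCP pose, the force, the opening and the grip force at its end, in the units of the state.
- robot.get_state(): the state, without advancing time (a new reading comes with each control period).
- robot.camera(name): name is "side" or "top"; returns (picture, depth): 384x512x3 uint8, red, green, blue; 384x512 float32, m along the optical axis (not along the pixel's ray), 0 where there is no reading.
- robot.calibration(name): a dict with "fx", "fy", "cx", "cy" (pixels), "eye" and "orientation" of the camera in the world. Camera axes: x right, y up, looking along -z (the intrinsics and any distortion apply to the point x, -y, -z); pixel columns grow to the right and rows downward; lengths in m; the calibration is good to about 2 mm. A picture is of the moment at which its call begins. calibration takes no time and is no camera call.
- robot.job_done(): hands the job in; it is judged then, once.
The state is a dict: "t": time; "joint_positions": joint angles; "dq": joint speeds; "tau": joint torques, N m; "eef_pos": TCP position; "tcp_rot": TCP orientation; "force": force on the tool from outside, world axes, zero at the start; "ft_torque": the same for the moment, N m; "width": opening from 0.0 (shut) to 1.0 (fully open); "finger_force": force on a finger pad.
Only numpy, scipy, OpenCV 4.12 (cv2) and the standard library are available. Lean on these libraries where they do the work, as an engineer would, in place of code of your own. Each camera call takes 0.05 s, during which the arm holds its last target. There are 200 camera calls.

### The job

Three parts have strayed onto the bench: put the metal tube clamp into the red carry tote and the two blue wedges into the white tray. Then lift the tote clear of the bench by its black handle and tip it until all three clamps in it have slid together onto the yellow patch in its corner; finish holding it still like that, up in the air and tilted, nothing else carrying it. Leave the other things on the bench alone and let nothing fall out.

Things in the scene. Friction and masses are not known exactly. Their poses are not given: they have to be found in the camera images.
- tote: Loose red carry tote, 0.34 kg: open box, outside 250 (x) x 200 (y) x 55 mm, walls and floor 5 mm. Origin: centre of the underside, z up. Uprights 22 mm wide (x), 6 mm thick, at x = 0, y = +/-97 mm, carry a handle bar along y over its middle. Slick inside: metal slides from about 10 to 13 degrees of tilt. The corner at -x, +y has a yellow floor patch, 90 x 90 mm.
- tote_handle (a point): Centre of the tote's black handle bar, 119 mm above the tote's underside; the bar is 14 mm thick along tote x, 22 mm tall, 200 mm long along tote y; its underside is 53 mm above the rim of the walls.
- tote_corner (a point): Inside floor corner of the tote at the yellow patch, at (-120, 95, 5) mm in the tote's frame, axes as the tote's. The patch reaches 90 mm from here along +x and 90 mm along -y.
- tote_foot (a point): Outer bottom corner of the tote under the yellow patch, at (-125, 100, 0) mm in the tote's frame: the lowest point when the tote is tipped towards that corner.
- tray: White plastic tray fixed to the bench, outside 180 (x) x 150 (y) x 32 mm high, walls and floor 5 mm. Origin: centre of the underside, z up.
- clamp_a_mid (a point): Centre of an aluminium tube clamp that lies in the tote from the start: a round cylinder 32 mm across, 24 mm high, 50 g, black bore; z along its axis.
- clamp_b_mid (a point): Centre of a second clamp of the same kind, in the tote from the start.
- clamp_c_mid (a point): Centre of the third clamp of the same kind, which stands on the bench at the start (centre 12 mm up).
- clamp_c: The clamp on the bench: origin at the centre of its underside.
- wedge_a: Blue plastic heel wedge block on the bench, 50 (its x) x 28 (its y) x 18 mm high, 30 g, white mark on top. Origin: centre of the underside.
- wedge_b: A second such blue wedge block, on the bench.
- jar: Clear jar with a blue cap, 68 mm across, 85 mm high; leave alone. Origin: centre of the underside.
- screwdriver: Screwdriver lying on the bench between the robot and the parts; leave alone.
- glue: White bottle with a yellow label and red cap, 56 mm across, 150 mm high; leave alone. Origin: centre of the underside.
- cup: Green cup, 76 mm across, 80 mm high; leave alone. Origin: centre of the underside.
- hammer: Hammer lying at the right of the bench; leave alone.
- tape: Orange ring of tape, 100 mm across, 25 mm high, at the left; leave alone. Origin: centre of the underside.

How it is judged:
On the way, in this order (a step that is already met when the one before it is completed fails the run):
1. the stray clamp is in the tote, both wedges are in the tray, all let go, and the tote still stands on the bench (x of clamp_a_mid in the frame of tote between -0.12 and 0.12 m and y of clamp_a_mid in the frame of tote between -0.095 and 0.095 m and z of clamp_a_mid in the frame of tote between 0 and 0.055 m and x of clamp_b_mid in the frame of tote between -0.12 and 0.12 m and y of clamp_b_mid in the frame of tote between -0.095 and 0.095 m and z of clamp_b_mid in the frame of tote between 0 and 0.055 m and x of clamp_c_mid in the frame of tote between -0.12 and 0.12 m and y of clamp_c_mid in the frame of tote between -0.095 and 0.095 m and z of clamp_c_mid in the frame of tote between 0 and 0.055 m and x of wedge_a in the frame of tray between -0.085 and 0.085 m and y of wedge_a in the frame of tray between -0.07 and 0.07 m and z of wedge_a in the frame of tray between -0.005 and 0.04 m and x of wedge_b in the frame of tray between -0.085 and 0.085 m and y of wedge_b in the frame of tray between -0.07 and 0.07 m and z of wedge_b in the frame of tray between -0.005 and 0.04 m and contact force between each of clamp_c, wedge_a, wedge_b and the fingers below 0.2 N and height (world z) of tote_foot below 0.012 m and angle between tote's own z axis and vertical below 0.08 rad), for 0.2 s.
2. the tote is lifted clear of the bench with all three clamps in it (x of clamp_a_mid in the frame of tote between -0.12 and 0.12 m and y of clamp_a_mid in the frame of tote between -0.095 and 0.095 m and z of clamp_a_mid in the frame of tote between 0 and 0.055 m and x of clamp_b_mid in the frame of tote between -0.12 and 0.12 m and y of clamp_b_mid in the frame of tote between -0.095 and 0.095 m and z of clamp_b_mid in the frame of tote between 0 and 0.055 m and x of clamp_c_mid in the frame of tote between -0.12 and 0.12 m and y of clamp_c_mid in the frame of tote between -0.095 and 0.095 m and z of clamp_c_mid in the frame of tote between 0 and 0.055 m and height (world z) of tote_foot above 0.02 m and contact force between tote and the fingers above 2 N), for 0.2 s.
At the end, for the whole second after the job is handed in: Tote held by its handle, foot of its yellow corner over 20 mm up, touching no other bench thing, tilted 0.2 to 1.05 rad, still (0.03 m/s, 0.15 rad/s); all three clamp centres in it over the 90 mm yellow patch; both wedges in the tray (x of clamp_a_mid in the frame of tote_corner between 0 and 0.09 m and y of clamp_a_mid in the frame of tote_corner between -0.09 and 0 m and z of clamp_a_mid in the frame of tote_corner between 0 and 0.06 m and x of clamp_b_mid in the frame of tote_corner between 0 and 0.09 m and y of clamp_b_mid in the frame of tote_corner between -0.09 and 0 m and z of clamp_b_mid in the frame of tote_corner between 0 and 0.06 m and x of clamp_c_mid in the frame of tote_corner between 0 and 0.09 m and y of clamp_c_mid in the frame of tote_corner between -0.09 and 0 m and z of clamp_c_mid in the frame of tote_corner between 0 and 0.06 m and x of wedge_a in the frame of tray between -0.085 and 0.085 m and y of wedge_a in the frame of tray between -0.07 and 0.07 m and z of wedge_a in the frame of tray between -0.005 and 0.04 m and x of wedge_b in the frame of tray between -0.085 and 0.085 m and y of wedge_b in the frame of tray between -0.07 and 0.07 m and z of wedge_b in the frame of tray between -0.005 and 0.04 m and angle between tote's own z axis and vertical between 0.2 and 1.05 rad and height (world z) of tote_foot above 0.02 m and contact force between tote and the fingers above 2 N and z of the grasp point in the frame of tote above 0.08 m and contact force between tote and tray below 0.2 N and linear speed of tote below 0.03 m/s and angular speed of tote below 0.15 rad/s and contact force between tote and jar below 0.2 N and contact force between tote and screwdriver below 0.2 N and contact force between tote and glue below 0.2 N and contact force between tote and cup below 0.2 N and contact force between tote and hammer below 0.2 N and contact force between tote and tape below 0.2 N); the arm keeps its last pose, push and grip.
It fails at once if a bystander (jar, screwdriver, glue bottle, cup, hammer, tape) is moved over 30 mm (distance of any of jar, screwdriver, glue, cup, hammer, tape from where it was at the start of the episode above 0.03 m).
It fails at once if a clamp falls or is taken out of the tote (x of any of clamp_a_mid, clamp_b_mid in the frame of tote above 0.14 m or x of any of clamp_a_mid, clamp_b_mid in the frame of tote below -0.14 m or y of any of clamp_a_mid, clamp_b_mid in the frame of tote above 0.115 m or y of any of clamp_a_mid, clamp_b_mid in the frame of tote below -0.115 m or z of any of clamp_a_mid, clamp_b_mid in the frame of tote below -0.02 m).
It also fails if it takes over 64 s, if anything falls off the work surface, if the arm or the gripper's body presses on something with over 40 N, if the wrist force passes 120 N, or if a joint passes its speed limit or range.

## Working session

There is one attempt and no reset: what is moved stays moved. The work goes in short steps, Python scripts to look and compute and a tool call to move; the robot and the scene stay as the last step left them, time stands still between calls to the robot, and variables do not carry over. Pictures are saved under pics/ and viewed, at most 10 in all, crops included, and the job is handed in when it is done.

Besides the shell and the picture viewer there is one more tool, called as name(argument=value, ...), one argument or row to a line, values as JSON. play_rows: Moves the arm, as the interface text tells. Its arguments: {"type":"object","properties":{"moves":{"type":"array"}},"required":["moves"]}

```bash
ls; mkdir -p pics
cat > h.py <<'E'
import numpy as np, cv2
from scipy.spatial.transform import Rotation as R
from bench import robot
def grab(n):
    im,d=robot.camera(n); c=robot.calibration(n); return im,d,c
def rot(c):
    o=np.array(c["orientation"],float)
    return R.from_rotvec(o).as_matrix() if o.size==3 else (R.from_quat(o).as_matrix() if o.size==4 else o.reshape(3,3))
def ray(c,u,v):
    r=np.array([(u-c["cx"])/c["fx"],-(v-c["cy"])/c["fy"],-1.0]); return np.array(c["eye"]),rot(c)@r
def onplane(c,u,v,z):
    e,r=ray(c,u,v); return e+r*(z-e[2])/r[2]
def cloud(c,d):
    v,u=np.mgrid[:d.shape[0],:d.shape[1]]
    p=np.stack([(u-c["cx"])/c["fx"]*d,-(v-c["cy"])/c["fy"]*d,-d],-1)
    return p@rot(c).T+np.array(c["eye"])
E
python3 - <<'E'
from h import *
for n in("top","side"):
    im,d,c=grab(n); print(n,c); cv2.imwrite(f"pics/{n}0.png",im[:,:,::-1]); np.savez(f"{n}0.npz",im=im,d=d)
print(robot.get_state())
E
```

```text
pics
top {'fx': 359.14988415097883, 'fy': 359.14988415097883, 'cx': 255.4701077256638, 'cy': 191.82053008057218, 'eye': array([ 0.33302565, -0.00398641,  1.10792799]), 'orientation': array([ 0.17367649, -0.18118567, -1.61700846])}
side {'fx': 409.02896146993766, 'fy': 409.02896146993766, 'cx': 253.09410306092474, 'cy': 190.43511312344586, 'eye': array([ 0.07146202, -0.79825934,  0.71624026]), 'orientation': array([ 0.95765614, -0.29898382, -0.50878042])}
{'t': 0.1, 'joint_positions': array([ 1.05396995e+00,  2.87092936e-01,  1.57802208e+00, -3.13386728e-05,
        1.27859477e+00, -1.49952142e-01]), 'dq': array([-0.0003425 , -0.00202289, -0.00300788,  0.00099935,  0.00065666,
        0.00017132]), 'tau': array([ 9.65677427e-04, -4.07295084e+01, -2.93700010e+01, -1.73945405e-04,
        3.41860679e-03, -2.41724030e-05]), 'eef_pos': array([0.24179932, 0.62962296, 0.25207948]), 'tcp_rot': array([-0.57292273, -3.0882324 ,  0.00315723]), 'force': array([-0.69835376, -0.39759791,  0.17526845]), 'ft_torque': array([-0.03782019, -0.00200355, -0.01571193]), 'finger_force': 0.0, 'width': 1.002948100083786}
```

View pics/top0.png

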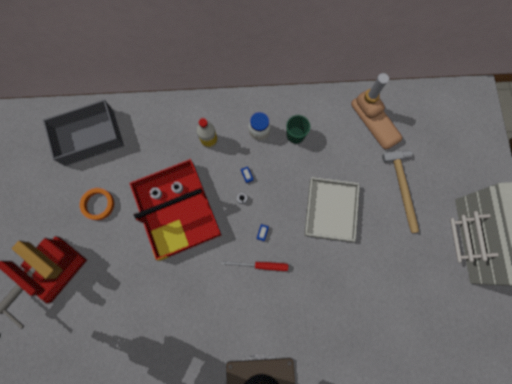

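View pics/side0.png

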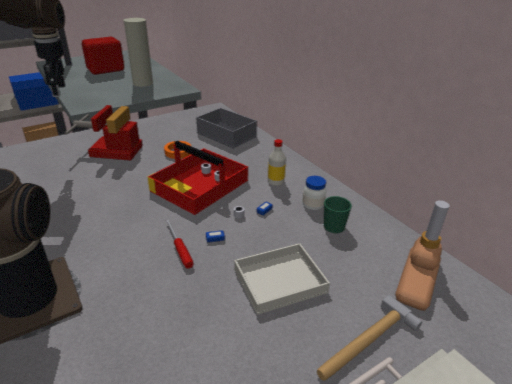

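The top view shows the tote at (176,210) with its yellow patch at (169,238) and the handle running from about (137,217) to (203,193). Clamp c is at (242,199), the wedges at (247,175) and (263,233), and the tray at (333,210). The side view agrees.

```bash
cat > m.py <<'E'
from h import *
def run(top,side=None):
    for n,(im,d) in (("top",top),("side",side)):
        c=robot.calibration(n); P=cloud(c,d); hsv=cv2.cvtColor(im,cv2.COLOR_RGB2HSV)
        H,S,V=[hsv[...,i].astype(int) for i in range(3)]
        z=P[...,2]
        print(n,"bench z",np.median(z[(d>0)&(abs(P[...,0]-.45)<.05)&(abs(P[...,1])<.05)]))
        blue=(H>105)&(H<130)&(S>120)
        k,l,s,ce=cv2.connectedComponentsWithStats(blue.astype(np.uint8))
        for i in range(1,k):
            if s[i,4]<15: continue
            m=l==i; print("blue",ce[i].round(1),s[i,4],np.median(P[m],0).round(4), onplane(c,*ce[i],.018).round(4))
            if n=="top":
              # top face: blue + enclosed white
              cn=cv2.findContours(m.astype(np.uint8),0,2)[0][0].reshape(-1,2)
              q=np.array([onplane(c,u,v,.016)[:2] for u,v in cn],np.float32)
              r=cv2.minAreaRect(q*1000); b=cv2.boxPoints(r); print("  rect",np.round(r[0],1),np.round(r[1],1),r[2])
if __name__=="__main__":
    a=np.load("top0.npz");b=np.load("side0.npz"); run((a["im"],a["d"]),(b["im"],b["d"]))
    im,d=a["im"],a["d"]; c=robot.calibration("top"); P=cloud(c,d); z=P[...,2]
    hsv=cv2.cvtColor(im,cv2.COLOR_RGB2HSV); H,S,V=[hsv[...,i].astype(int) for i in range(3)]
    # tote
    box=np.zeros(z.shape,bool); box[155:265,125:225]=1
    red=((H<8)|(H>172))&(S>150)&box
    rim=red&(z>.045)&(z<.065); r=cv2.minAreaRect((P[rim][:,:2]*1000).astype(np.float32)); print("tote rim",rim.sum(),r,P[rim][:,2].mean())
    bar=box&(z>.1)&(z<.15)&(d>0); r=cv2.minAreaRect((P[bar][:,:2]*1000).astype(np.float32)); print("bar",bar.sum(),r,np.percentile(P[bar][:,2],[10,50,90]))
    yel=(H>22)&(H<35)&(S>150)&box; r=cv2.minAreaRect((P[yel][:,:2]*1000).astype(np.float32)); print("yel",r)
    tb=np.zeros(z.shape,bool); tb[165:255,295:370]=1
    tr=tb&(z>.024)&(z<.04)&(d>0); r=cv2.minAreaRect((P[tr][:,:2]*1000).astype(np.float32)); print("tray",r)
    cb=np.zeros(z.shape,bool); cb[190:208,233:252]=1
    cl=cb&(z>.015)&(d>0); print("clampc",cl.sum(),P[cl].mean(0),P[cl].min(0),P[cl].max(0))
    big=cv2.resize(im[150:270,120:380][:,:,::-1],None,fx=3,fy=3,interpolation=2); cv2.imwrite("pics/big.png",big)
    for nm,(u0,u1,v0,v1),zz in (("jar",(245,275,108,142),.07),("cup",(283,313,113,148),.06),("glue",(192,222,112,150),.1),("tape",(75,118,182,225),.015)):
        m=np.zeros(z.shape,bool); m[v0:v1,u0:u1]=1; m&=(z>zz)&(d>0); print(nm,m.sum(),P[m].mean(0).round(3))
E
python3 m.py
```

```text
top bench z 0.0009798705227568316
blue [259.2 121.2] 258 [ 0.7866 -0.0381  0.0853] [ 0.8165 -0.0406  0.018 ]
  rect [816.5 -41.7] [55.6 59.6] 86.9013900756836
blue [247.  175.1] 59 [0.6331 0.0067 0.0174] [0.6367 0.0079 0.018 ]
  rect [639.8   8.7] [48.  25.5] 22.788557052612305
blue [262.3 233. ] 61 [ 0.4503 -0.0303  0.0181] [ 0.4524 -0.0298  0.018 ]
  rect [454.8 -30.1] [25.1 45.5] 70.62068939208984
side bench z 0.00025949425020010963
blue [31.7 91. ] 1222 [ 0.2363  1.7645 -0.1078] [0.2093 1.3717 0.018 ]
blue [315.5 182.2] 225 [ 0.7825 -0.0468  0.084 ] [0.8562 0.0318 0.018 ]
blue [263.8 209.4] 85 [ 0.6271 -0.0021  0.0145] [ 0.6292 -0.0071  0.018 ]
blue [214.5 237. ] 125 [ 0.4474 -0.0413  0.0152] [ 0.4476 -0.0438  0.018 ]
tote rim 399 ((538.5800170898438, 229.3975067138672), (247.3614501953125, 198.33157348632812), 19.275882720947266) 0.053183485563452086
bar 475 ((539.7570190429688, 230.31687927246094), (20.82753562927246, 198.6931610107422), 19.539466857910156) [0.11678945 0.12933099 0.13230895]
yel ((427.5976257324219, 145.62506103515625), (337.148681640625, 107.89151000976562), 75.4476089477539)
tray ((515.885009765625, -246.99087524414062), (151.2449188232422, 180.64743041992188), 79.06961822509766)
clampc 84 [0.56478145 0.02788642 0.02436593] [0.54967486 0.01393279 0.01701743] [0.58021493 0.0422249  0.02959407]
jar 302 [ 0.787 -0.038  0.085]
cup 211 [ 0.773 -0.158  0.074]
glue 208 [0.761 0.125 0.124]
tape 460 [0.571 0.476 0.024]
```

View pics/big.png

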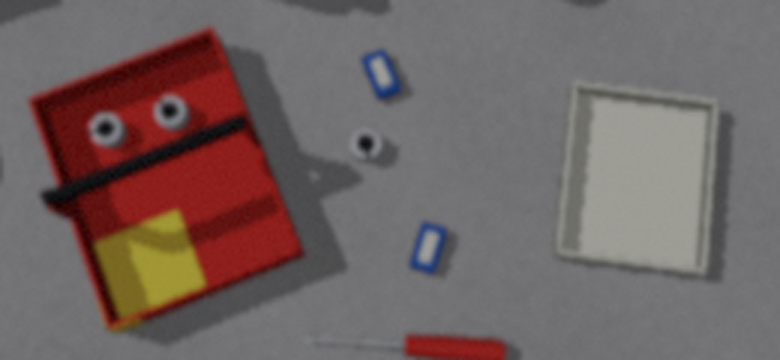

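The crop shows the tote rim, the bar, the yellow patch in the lower left and both clamps beyond the bar. The wedges sit at crop (380,74) and (429,247), the clamp at (366,144) and the tray at (637,180). I'll plan moves with a small helper.

```bash
cat > p.py <<'E'
from h import *
import sys
# usage: p.py x y z yawdeg(tool y axis) -> rows in tool frame; prints state
def down(yaw):
    y=np.array([np.cos(yaw),np.sin(yaw),0]); z=np.array([0,0,-1.]); return np.column_stack([np.cross(y,z),y,z])
def plan(p,M):
    s=robot.get_state(); T=R.from_rotvec(s["tcp_rot"]).as_matrix()
    print("  shift cm",(T.T@(np.array(p)-s["eef_pos"])*100).round(2),"turn deg",np.degrees(R.from_matrix(T.T@M).as_rotvec()).round(1))
s=robot.get_state(); T=R.from_rotvec(s["tcp_rot"]).as_matrix()
print("t",round(s["t"],2),"pos",s["eef_pos"].round(4),"yaw",np.degrees(np.arctan2(T[1,1],T[0,1])).round(1),"zaxis",T[:,2].round(3),"q",s["joint_positions"].round(2),"F",s["force"].round(1),"w",round(s["width"],3),"ff",round(s["finger_force"],1))
a=list(map(float,sys.argv[1:]))
for i in range(0,len(a),4): plan(a[i:i+3],down(np.radians(a[i+3])))
E
python3 p.py .565 .028 .2 109.4 .565 .028 .2 -70.6
```

```text
t 0.1 pos [0.2418 0.6296 0.2521] yaw 69.0 zaxis [-0.001 -0.002 -1.   ] q [ 1.05  0.29  1.58 -0.    1.28 -0.15] F [-0.7 -0.4  0.2] w 1.003 ff 0.0
  shift cm [-51.75 -44.55   5.29] turn deg [ -0.1  -0.1 -40.4]
  shift cm [-51.75 -44.55   5.29] turn deg [-1.000e-01  1.000e-01  1.396e+02]
```

play_rows(
  moves=[
    [100, -4.7, -4.05, 0.5, 0, 0, -4],
    [100, -9.4, -8.1, 1, 0, 0, -8],
    [100, -14, -12.2, 1.5, 0, 0, -12],
    [100, -19, -16.2, 2, 0, 0, -16],
    [100, -24, -20.5, 2.5, 0, 0, -20],
    [100, -28.5, -24.5, 3, 0, 0, -24],
    [100, -33, -28.5, 3.5, 0, 0, -28],
    [100, -38, -32.5, 4, 0, 0, -32],
    [100, -43, -37, 4.5, 0, 0, -36],
    [100, -47.5, -41, 5, 0, 0, -40.4],
    [100, -51.75, -44.55, 5.3, 0, 0, -40.4],
    [100, -51.75, -44.55, 5.3, 0, 0, -40.4],
  ],
)

```text
t: 1.6
eef_pos: [0.5664, 0.025, 0.1996]
tcp_rot: [0.52, -3.097, 0.0]
force: [-0.9, 0.8, -0.1]
width: 1.002
finger_force: 0.0
```

```bash
python3 p.py .565 .028 .03 109.4
```

```text
t 1.6 pos [0.5664 0.025  0.1996] yaw 109.1 zaxis [-0.001 -0.    -1.   ] q [-0.13  0.1   1.89 -0.    1.15 -2.04] F [-0.9  0.8 -0.1] w 1.002 ff 0.0
  shift cm [ 0.02  0.33 16.96] turn deg [-0.  -0.1 -0.3]
```

play_rows(
  moves=[
    [100, 0, 0.2, 5, 0, 0, 0],
    [100, 0, 0.3, 10, 0, 0, 0],
    [100, 0, 0.3, 14, 0, 0, 0],
    [100, 0, 0.3, 16, 0, 0, 0],
    [100, 0, 0.3, 17, 0, 0, 0],
    [100, 0, 0.3, 17, 0, 0, 0],
    [0, 0, 0.3, 17, 0, 0, 0],
    [0, 0, 0.3, 17, 0, 0, 0],
    [0, 0, 0.3, 17, 0, 0, 0],
    [0, 0, 0.3, 17, 0, 0, 0],
    [0, 0, 0.3, 17, 0, 0, 0],
    [0, 0, 0.3, 17, 0, 0, 0],
  ],
)

```text
t: 3.1
eef_pos: [0.5653, 0.0313, 0.0315]
tcp_rot: [-0.528, 3.095, -0.001]
force: [-0.1, -0.7, 5.6]
width: 0.348
finger_force: 59.6
```

```bash
python3 p.py
python3 - <<'E'
import numpy as np
a=np.radians(19.4);M=np.array([[np.cos(a),-np.sin(a)],[np.sin(a),np.cos(a)]])
print(M@[-.068,.025]+[.5392,.23])
E
```

```text
t 3.1 pos [0.5653 0.0313 0.0315] yaw 109.4 zaxis [ 0.002 -0.    -1.   ] q [-0.12  0.34  1.97 -0.    0.83 -2.03] F [-0.1 -0.7  5.6] w 0.348 ff 59.6
[0.46675683 0.23099361]
```

play_rows(
  moves=[
    [0, 0, 0, -2, 0, 0, 0],
    [0, 0, 0, -6, 0, 0, 0],
    [0, 0, 0, -11, 0, 0, 0],
    [0, 0, 0, -16, 0, 0, 0],
    [0, 0, 0, -18, 0, 0, 0],
    [0, 0, 0, -18, 0, 0, 0],
    [0, 0, 0, -18, 0, 0, 0],
  ],
)

```text
t: 3.98
eef_pos: [0.5629, 0.0316, 0.2076]
tcp_rot: [0.528, -3.092, -0.002]
force: [-0.3, 0.4, -0.5]
width: 0.345
finger_force: 59.3
```

```bash
python3 p.py .467 .231 .2 109.4  .467 .231 .039 109.4
```

```text
t 3.98 pos [0.5629 0.0316 0.2076] yaw 109.4 zaxis [-0.005  0.001 -1.   ] q [-0.12  0.09  1.89 -0.    1.17 -2.03] F [-0.3  0.4 -0.5] w 0.345 ff 59.3
  shift cm [ 2.43 21.99  0.82] turn deg [ 0.1 -0.2 -0. ]
  shift cm [ 2.36 21.95 16.92] turn deg [ 0.1 -0.2 -0. ]
```

play_rows(
  moves=[
    [0, 0.5, 4, 0, 0, 0, 0],
    [0, 1, 9, 0, 0, 0, 0],
    [0, 1.6, 14, 0, 0, 0, 0],
    [0, 2.1, 19, 0, 0, 0, 0],
    [0, 2.4, 22, 0, 0, -0.2, 0],
    [0, 2.4, 22, 1, 0, -0.2, 0],
    [0, 2.4, 22, 4, 0, -0.2, 0],
    [0, 2.4, 22, 8, 0, -0.2, 0],
    [0, 2.4, 22, 12, 0, -0.2, 0],
    [0, 2.4, 22, 15, 0, -0.2, 0],
    [0, 2.4, 22, 16.7, 0, -0.2, 0],
    [0, 2.4, 22, 16.7, 0, -0.2, 0],
  ],
)

```text
t: 5.48
eef_pos: [0.4674, 0.23, 0.0412]
tcp_rot: [0.527, -3.096, -0.0]
force: [0.1, 0.2, 0.1]
width: 0.346
finger_force: 59.5
```

```bash
python3 p.py .467 .231 .2 109.4  .467 .231 .039 109.4
```

```text
t 5.47 pos [0.4674 0.23   0.0412] yaw 109.3 zaxis [-0.001 -0.    -1.   ] q [ 0.26  0.24  2.08  0.    0.83 -1.65] F [0.1 0.2 0.1] w 0.346 ff 59.5
  shift cm [  0.03   0.11 -15.88] turn deg [ 0.  -0.1 -0.1]
  shift cm [0.01 0.11 0.22] turn deg [ 0.  -0.1 -0.1]
```

play_rows(
  moves=[
    [0, 0, 0.1, 0.3, 0, 0, 0],
    [0, 0, 0.1, 0.3, 0, 0, 0],
    [65, 0, 0.1, 0.3, 0, 0, 0],
    [65, 0, 0.1, 0.3, 0, 0, 0],
    [65, 0, 0.1, 0.3, 0, 0, 0],
    [65, 0, 0.1, -2, 0, 0, 0],
    [65, 0, 0.1, -6, 0, 0, 0],
    [65, 0, 0.1, -11, 0, 0, 0],
    [65, 0, 0.1, -16, 0, 0, 0],
    [65, 0, 0.1, -18, 0, 0, 0],
    [65, 0, 0.1, -18, 0, 0, 0],
  ],
)

```text
t: 6.85
eef_pos: [0.4688, 0.2321, 0.2256]
tcp_rot: [-0.528, 3.089, 0.002]
force: [-0.1, -0.4, 0.1]
width: 0.649
finger_force: 0.0
```

```bash
python3 p.py .639 .0085 .2 112.8  .639 .0085 .028 112.8
```

```text
t 6.85 pos [0.4688 0.2321 0.2256] yaw 109.4 zaxis [ 0.008  0.002 -1.   ] q [ 0.27 -0.03  1.98  0.    1.18 -1.64] F [-0.1 -0.4  0.1] w 0.649 ff 0.0
  shift cm [ -8.61 -26.74   2.64] turn deg [-0.   0.5 -3.4]
  shift cm [ -8.46 -26.73  19.84] turn deg [-0.   0.5 -3.4]
```

play_rows(
  moves=[
    [70, -1.5, -4.5, 0.5, 0, 0.3, -1],
    [75, -3, -9.5, 1, 0, 0.5, -2],
    [80, -5, -15, 1.5, 0, 0.5, -3],
    [90, -6.5, -20, 2, 0, 0.5, -3.4],
    [90, -8, -25, 2.5, 0, 0.5, -3.4],
    [90, -8.6, -26.7, 3, 0, 0.5, -3.4],
    [90, -8.6, -26.7, 6, 0, 0.5, -3.4],
    [90, -8.5, -26.7, 10, 0, 0.5, -3.4],
    [90, -8.5, -26.7, 13, 0, 0.5, -3.4],
    [90, -8.5, -26.7, 15, 0, 0.5, -3.4],
    [90, -8.5, -26.7, 15, 0, 0.5, -3.4],
  ],
)

```text
t: 8.22
eef_pos: [0.6352, 0.009, 0.071]
tcp_rot: [0.619, -3.07, -0.001]
force: [-0.4, -0.7, -0.7]
width: 0.9
finger_force: 0.0
```

```bash
python3 p.py .639 .0085 .030 112.8
```

```text
t 8.22 pos [0.6352 0.009  0.071 ] yaw 112.8 zaxis [-0.01  -0.001 -1.   ] q [-0.14  0.41  1.78 -0.    0.96 -2.11] F [-0.4 -0.7 -0.7] w 0.9 ff 0.0
  shift cm [-0.37 -0.21  4.1 ] turn deg [ 0.2 -0.5  0. ]
```

play_rows(
  moves=[
    [90, -0.4, -0.1, 2, 0, -0.5, 0],
    [90, -0.4, -0.1, 3.5, 0, -0.5, 0],
    [90, -0.4, -0.1, 4.1, 0, -0.5, 0],
    [90, -0.4, -0.1, 4.1, 0, -0.5, 0],
    [0, -0.4, -0.1, 4.1, 0, -0.5, 0],
    [0, -0.4, -0.1, 4.1, 0, -0.5, 0],
    [0, -0.4, -0.1, 4.1, 0, -0.5, 0],
    [0, -0.4, -0.1, 4.1, 0, -0.5, 0],
    [0, -0.4, -0.1, 4.1, 0, -0.5, 0],
    [0, -0.4, -0.1, 4.1, 0, -0.5, 0],
  ],
)

```text
t: 9.48
eef_pos: [0.6417, 0.0087, 0.0336]
tcp_rot: [-0.62, 3.075, 0.0]
force: [-0.2, 0.4, 5.0]
width: 0.301
finger_force: 59.2
```

```bash
python3 p.py
python3 - <<'E'
from h import *
a=np.radians(-10.9);M=np.array([[np.cos(a),-np.sin(a)],[np.sin(a),np.cos(a)]])
for x in(.04,-.04): print(M@[x,0]+[.516,-.247])
E
```

```text
t 9.47 pos [0.6417 0.0087 0.0336] yaw 112.8 zaxis [ 0.005  0.001 -1.   ] q [-0.14  0.47  1.78  0.    0.89 -2.11] F [-0.2  0.4  5. ] w 0.301 ff 59.2
[ 0.55527835 -0.25456382]
[ 0.47672165 -0.23943618]
```

play_rows(
  moves=[
    [0, 0, 0, -3, 0, 0, 0],
    [0, 0, 0, -8, 0, 0, 0],
    [0, 0, 0, -12, 0, 0, 0],
    [0, 0, 0, -14, 0, 0, 0],
    [0, 0, 0, -14, 0, 0, 0],
    [0, 0, 0, -14, 0, 0, 0],
  ],
)

```text
t: 10.22
eef_pos: [0.6391, 0.0088, 0.1699]
tcp_rot: [0.62, -3.079, -0.003]
force: [-0.7, -0.0, 0.8]
width: 0.303
finger_force: 58.7
```

```bash
python3 p.py .555 -.2545 .17 79 .555 -.2545 .05 79
```

```text
t 10.22 pos [0.6391 0.0088 0.1699] yaw 112.8 zaxis [-0.001  0.002 -1.   ] q [-0.15  0.29  1.74  0.    1.12 -2.11] F [-0.7 -0.   0.8] w 0.303 ff 58.7
  shift cm [ 17.95 -21.02  -0.05] turn deg [ 0.1 -0.1 33.8]
  shift cm [ 17.95 -21.05  11.95] turn deg [ 0.1 -0.1 33.8]
```

play_rows(
  moves=[
    [0, 3, -3.5, 0, 0, 0, 6],
    [0, 6.5, -7.5, 0, 0, 0, 14],
    [0, 10, -11.5, 0, 0, 0, 22],
    [0, 13.5, -16, 0, 0, 0, 29],
    [0, 16.5, -19.5, 0, 0, 0, 33.8],
    [0, 17.95, -21, 0, 0, 0, 33.8],
    [0, 17.95, -21, 2, 0, 0, 33.8],
    [0, 17.95, -21, 6, 0, 0, 33.8],
    [0, 17.95, -21, 10, 0, 0, 33.8],
    [0, 17.95, -21, 12, 0, 0, 33.8],
    [0, 17.95, -21, 12.8, 0, 0, 33.8],
    [0, 17.95, -21, 12.8, 0, 0, 33.8],
  ],
)

```text
t: 11.72
eef_pos: [0.5572, -0.2539, 0.0441]
tcp_rot: [0.3, 3.124, 0.003]
force: [0.3, 0.4, 0.7]
width: 0.301
finger_force: 58.7
```

```bash
python3 p.py .555 -.2545 .041 79
```

```text
t 11.72 pos [ 0.5572 -0.2539  0.0441] yaw 79.0 zaxis [ 0.003  0.001 -1.   ] q [-0.59  0.4   1.85  0.    0.89 -1.98] F [0.3 0.4 0.7] w 0.301 ff 58.7
  shift cm [ 0.2 -0.1  0.3] turn deg [0.1 0.2 0. ]
```

play_rows(
  moves=[
    [0, 0.1, 0, 0.3, 0, 0, 0],
    [0, 0.1, 0, 0.3, 0, 0, 0],
    [65, 0.1, 0, 0.3, 0, 0, 0],
    [65, 0.1, 0, 0.3, 0, 0, 0],
    [65, 0.1, 0, 0.3, 0, 0, 0],
    [65, 0.1, 0, -2, 0, 0, 0],
    [65, 0.1, 0, -7, 0, 0, 0],
    [65, 0.1, 0, -11, 0, 0, 0],
    [65, 0.1, 0, -12, 0, 0, 0],
    [65, 0.1, 0, -12, 0, 0, 0],
  ],
)

```text
t: 12.98
eef_pos: [0.5554, -0.2543, 0.164]
tcp_rot: [0.301, 3.124, 0.002]
force: [0.4, 0.7, 0.4]
width: 0.649
finger_force: 0.0
```

```bash
python3 p.py .454 -.030 .165 70.6 .454 -.030 .031 70.6
```

```text
t 12.97 pos [ 0.5554 -0.2543  0.164 ] yaw 79.0 zaxis [ 0.004  0.001 -1.   ] q [-0.6   0.23  1.81  0.    1.09 -1.98] F [0.4 0.7 0.4] w 0.649 ff 0.0
  shift cm [14.24 20.08 -0.11] turn deg [0.1 0.2 8.4]
  shift cm [14.28 20.05 13.29] turn deg [0.1 0.2 8.4]
```

play_rows(
  moves=[
    [70, 2.5, 3.5, 0, 0, 0, 2],
    [80, 5.5, 8, 0, 0, 0, 4],
    [90, 9, 12.5, 0, 0, 0, 6],
    [90, 12, 17, 0, 0, 0, 8.4],
    [90, 14.25, 20.05, 0, 0, 0, 8.4],
    [90, 14.25, 20.05, 2, 0, 0.2, 8.4],
    [90, 14.25, 20.05, 6, 0, 0.2, 8.4],
    [90, 14.25, 20.05, 9, 0, 0.2, 8.4],
    [90, 14.25, 20.05, 9, 0, 0.2, 8.4],
  ],
)

```text
t: 14.1
eef_pos: [0.4503, -0.029, 0.0696]
tcp_rot: [-0.528, -3.086, -0.006]
force: [-0.1, -0.5, 0.4]
width: 0.896
finger_force: 0.0
```

```bash
python3 p.py .454 -.030 .030 70.6
```

```text
t 14.1 pos [ 0.4503 -0.029   0.0696] yaw 70.6 zaxis [-0.01   0.005 -1.   ] q [-0.29  0.04  2.23  0.    0.88 -1.52] F [-0.1 -0.5  0.4] w 0.896 ff 0.0
  shift cm [-0.43  0.02  3.96] turn deg [ 0.1 -0.7 -0. ]
```

play_rows(
  moves=[
    [90, -0.4, 0, 2, 0, -0.5, 0],
    [90, -0.4, 0, 3.5, 0, -0.5, 0],
    [90, -0.4, 0, 4.1, 0, -0.5, 0],
    [90, -0.4, 0, 4.1, 0, -0.5, 0],
    [0, -0.4, 0, 4.1, 0, -0.5, 0],
    [0, -0.4, 0, 4.1, 0, -0.5, 0],
    [0, -0.4, 0, 4.1, 0, -0.5, 0],
    [0, -0.4, 0, 4.1, 0, -0.5, 0],
    [0, -0.4, 0, 4.1, 0, -0.5, 0],
    [0, -0.4, 0, 4.1, 0, -0.5, 0],
  ],
)

```text
t: 15.35
eef_pos: [0.4585, -0.0315, 0.0338]
tcp_rot: [0.528, 3.088, 0.001]
force: [-1.4, -0.4, 6.3]
width: 0.298
finger_force: 59.6
```

```bash
python3 p.py .477 -.2395 .17 79
```

```text
t 15.35 pos [ 0.4585 -0.0315  0.0338] yaw 70.6 zaxis [ 0.009 -0.001 -1.   ] q [-0.29  0.13  2.23  0.    0.78 -1.52] F [-1.4 -0.4  6.3] w 0.298 ff 59.6
  shift cm [ -8.78 -18.97 -13.59] turn deg [ 0.1  0.5 -8.4]
```

play_rows(
  moves=[
    [0, 0, 0, -3, 0, 0, 0],
    [0, 0, 0, -8, 0, 0, 0],
    [0, 0, 0, -12, 0, 0, 0],
    [0, -1.5, -3, -13.6, 0, 0, -2],
    [0, -3.5, -7.5, -13.6, 0, 0, -4],
    [0, -5.5, -12, -13.6, 0, 0, -6],
    [0, -7.5, -16, -13.6, 0, 0, -8.4],
    [0, -8.8, -19, -13.6, 0, 0, -8.4],
    [0, -8.8, -19, -13.6, 0, 0, -8.4],
    [0, -8.8, -19, -13.6, 0, 0, -8.4],
  ],
)

```text
t: 16.6
eef_pos: [0.4761, -0.239, 0.1685]
tcp_rot: [0.301, 3.12, 0.002]
force: [-0.6, -0.1, 0.2]
width: 0.304
finger_force: 59.2
```

```bash
python3 p.py .477 -.2395 .041 79
```

```text
t 16.6 pos [ 0.4761 -0.239   0.1685] yaw 79.0 zaxis [ 0.007  0.001 -1.   ] q [-0.66  0.06  2.    0.01  1.08 -2.04] F [-0.6 -0.1  0.2] w 0.304 ff 59.2
  shift cm [-1.000e-02 -6.000e-02  1.275e+01] turn deg [ 0.1  0.4 -0. ]
```

play_rows(
  moves=[
    [0, 0, 0, 3, 0, 0, 0],
    [0, 0, 0, 7, 0, 0, 0],
    [0, 0, 0, 11, 0, 0, 0],
    [0, 0, 0, 12.7, 0, 0, 0],
    [0, 0, 0, 12.7, 0, 0, 0],
    [0, 0, 0, 12.7, 0, 0, 0],
    [65, 0, 0, 12.7, 0, 0, 0],
    [65, 0, 0, 12.7, 0, 0, 0],
    [65, 0, 0, 12.7, 0, 0, 0],
    [65, 0, 0, 9, 0, 0, 0],
    [65, 0, 0, 4, 0, 0, 0],
    [65, 0, 0, -3, 0, 0, 0],
  ],
)

```text
t: 18.1
eef_pos: [0.4754, -0.2391, 0.1919]
tcp_rot: [0.301, 3.122, 0.003]
force: [1.5, -0.3, -0.2]
width: 0.646
finger_force: 0.0
```

```bash
python3 p.py .46 .0 .23 19.4
python3 - <<'E'
from h import *
im,d,c=grab("top"); np.savez("top1.npz",im=im,d=d); cv2.imwrite("pics/big1.png",cv2.resize(im[150:270,120:380][:,:,::-1],None,fx=3,fy=3,interpolation=2))
E
```

```text
t 18.1 pos [ 0.4754 -0.2391  0.1919] yaw 79.0 zaxis [ 0.005  0.001 -1.   ] q [-0.66  0.03  1.98  0.    1.12 -2.04] F [ 1.5 -0.3 -0.2] w 0.646 ff 0.0
  shift cm [ 6.07 23.18 -3.78] turn deg [ 0.3  0.2 59.6]
```

View pics/big1.png

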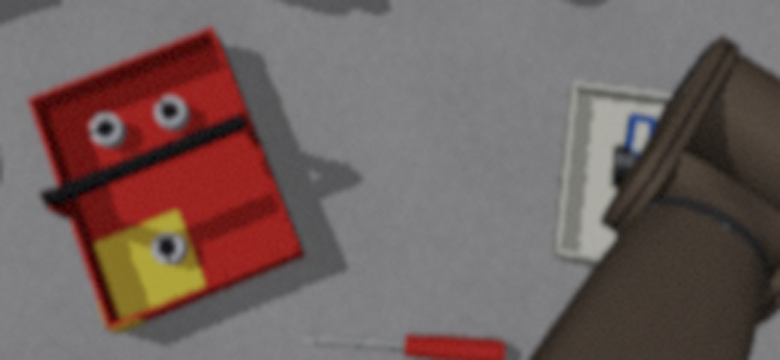

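Clamp c stands on the yellow patch at crop (168,247), and the tote has not moved. One wedge is visible in the tray at (642,133) and the arm hides the other. Next I go over the handle.

play_rows(
  moves=[
    [65, 1.5, 5.8, -3.8, 0, 0, 9],
    [65, 3, 11.6, -3.8, 0, 0, 18],
    [65, 4.5, 17.4, -3.8, 0, 0, 27],
    [65, 6, 23.2, -3.8, 0, 0, 36],
    [65, 6, 23.2, -3.8, 0, 0, 45],
    [65, 6, 23.2, -3.8, 0, 0, 54],
    [65, 6, 23.2, -3.8, 0, 0.2, 59.6],
    [65, 6, 23.2, -3.8, 0, 0.2, 59.6],
  ],
)

```text
t: 19.15
eef_pos: [0.4615, -0.0005, 0.2294]
tcp_rot: [1.812, 2.562, 0.007]
force: [-0.0, 1.3, -0.9]
width: 0.65
finger_force: 0.0
```

```bash
python3 p.py .5395 .2302 .215 19.4
python3 - <<'E'
from h import *
im,d,c=grab("top"); np.savez("top1.npz",im=im,d=d)
hsv=cv2.cvtColor(im,cv2.COLOR_RGB2HSV).astype(int); H,S,V=hsv[...,0],hsv[...,1],hsv[...,2]
m=((H>105)&(H<130)&(S>120)).astype(np.uint8); k,l,s,ce=cv2.connectedComponentsWithStats(m)
for i in range(1,k):
    if s[i,4]>15: print(s[i,4],ce[i].round(),onplane(c,*ce[i],.023).round(4))
cv2.imwrite("pics/big2.png",cv2.resize(im[150:270,120:380][:,:,::-1],None,fx=3,fy=3,interpolation=2))
E
```

```text
t 19.15 pos [ 0.4615 -0.0005  0.2294] yaw 19.5 zaxis [ 0.006  0.002 -1.   ] q [-0.22 -0.18  2.11  0.    1.21 -0.56] F [-0.   1.3 -0.9] w 0.65 ff 0.0
  shift cm [19.15 15.03  1.52] turn deg [0.3 0.  0.1]
256 [259. 121.] [ 0.8141 -0.0406  0.023 ]
43 [332. 198.] [ 0.5494 -0.2498  0.023 ]
45 [330. 223.] [ 0.4703 -0.2352  0.023 ]
```

play_rows(
  moves=[
    [65, 3, 2.4, 0.2, 0, 0, 0],
    [65, 7, 5.4, 0.6, 0, 0, 0],
    [65, 11, 8.6, 0.9, 0, 0, 0],
    [65, 15, 11.8, 1.2, 0, 0, 0],
    [65, 18, 14.2, 1.5, 0, 0, 0],
    [65, 19.15, 15, 1.5, 0.3, 0, 0],
    [65, 19.15, 15, 1.5, 0.3, 0, 0],
    [65, 19.15, 15, 1.5, 0.3, 0, 0],
  ],
)

```text
t: 20.2
eef_pos: [0.5394, 0.2289, 0.2153]
tcp_rot: [1.816, 2.563, -0.0]
force: [-0.1, 0.6, 0.8]
width: 0.648
finger_force: 0.0
```

```bash
python3 p.py .5395 .2302 .121 19.4
```

```text
t 20.2 pos [0.5394 0.2289 0.2153] yaw 19.3 zaxis [ 0.    -0.001 -1.   ] q [ 0.23  0.13  1.84 -0.    1.18 -0.11] F [-0.1  0.6  0.8] w 0.648 ff 0.0
  shift cm [0.13 0.05 9.43] turn deg [ 0.   0.  -0.1]
```

play_rows(
  moves=[
    [65, 0.1, 0, 3, 0, 0, 0],
    [65, 0.1, 0, 6, 0, 0, 0],
    [65, 0.1, 0, 8.5, 0, 0, 0],
    [65, 0.1, 0, 9.5, 0, 0, 0],
    [65, 0.1, 0, 9.5, 0, 0, 0],
    [0, 0.1, 0, 9.5, 0, 0, 0],
    [0, 0.1, 0, 9.5, 0, 0, 0],
    [0, 0.1, 0, 9.5, 0, 0, 0],
    [0, 0.1, 0, 9.5, 0, 0, 0],
    [0, 0.1, 0, 9.5, 0, 0, 0],
    [0, 0.1, 0, 9.5, 0, 0, 0],
    [0, 0.1, 0, 9.5, 0, 0, 0],
  ],
)

```text
t: 21.7
eef_pos: [0.54, 0.231, 0.1217]
tcp_rot: [1.814, 2.562, 0.002]
force: [-0.5, -0.9, 5.8]
width: 0.158
finger_force: 60.7
```

```bash
python3 p.py .5 .21 .32 19.4
```

```text
t 21.7 pos [0.54   0.231  0.1217] yaw 19.4 zaxis [ 0.002  0.    -1.   ] q [ 0.23  0.24  1.89 -0.    1.01 -0.11] F [-0.5 -0.9  5.8] w 0.158 ff 60.7
  shift cm [ -0.67  -4.43 -19.84] turn deg [ 0.1  0.  -0. ]
```

Gripped. Lifting slowly.

play_rows(
  moves=[
    [0, 0, 0, -0.5, 0, 0, 0],
    [0, 0, 0, -1.5, 0, 0, 0],
    [0, 0, 0, -3, 0, 0, 0],
    [0, 0, 0, -5, 0, 0, 0],
    [0, 0, 0, -7, 0, 0, 0],
    [0, 0, 0, -9, 0, 0, 0],
    [0, 0, -1, -11, 0, 0, 0],
    [0, -0.2, -2, -13, 0, 0, 0],
    [0, -0.4, -3, -15, 0, 0, 0],
    [0, -0.6, -4, -17, 0, 0, 0],
    [0, -0.7, -4.4, -18.5, 0, 0, 0],
    [0, -0.7, -4.4, -19, 0, 0, 0],
  ],
)

```text
t: 23.2
eef_pos: [0.5004, 0.2098, 0.3122]
tcp_rot: [1.814, 2.561, 0.004]
force: [0.1, -0.3, -5.0]
width: 0.152
finger_force: 59.0
```

```bash
python3 p.py
python3 - <<'E'
from h import *
im,d,c=grab("side"); cv2.imwrite("pics/s2.png",cv2.resize(im[80:280,100:340][:,:,::-1],None,fx=3,fy=3))
s=robot.get_state();T=R.from_rotvec(s["tcp_rot"]).as_matrix()
# tote axes from tool: tote x = tool y, tote z=-tool z; tilt axis (horizontal) so tote z leans to (-1,1) in tote xy
ax_tote=np.cross([0,0,1],np.array([-1,1,0])/2**.5); print("axis in tote",ax_tote)
Tt=np.column_stack([T[:,1],np.cross(-T[:,2],T[:,1]),-T[:,2]])
print("axis in tool",(T.T@Tt@ax_tote).round(3))
E
```

```text
t 23.2 pos [0.5004 0.2098 0.3122] yaw 19.4 zaxis [ 0.004  0.001 -1.   ] q [ 0.21 -0.05  1.84 -0.    1.35 -0.13] F [ 0.1 -0.3 -5. ] w 0.152 ff 59.0
axis in tote [-0.70710678 -0.70710678  0.        ]
axis in tool [-0.707 -0.707  0.   ]
```

View pics/s2.png

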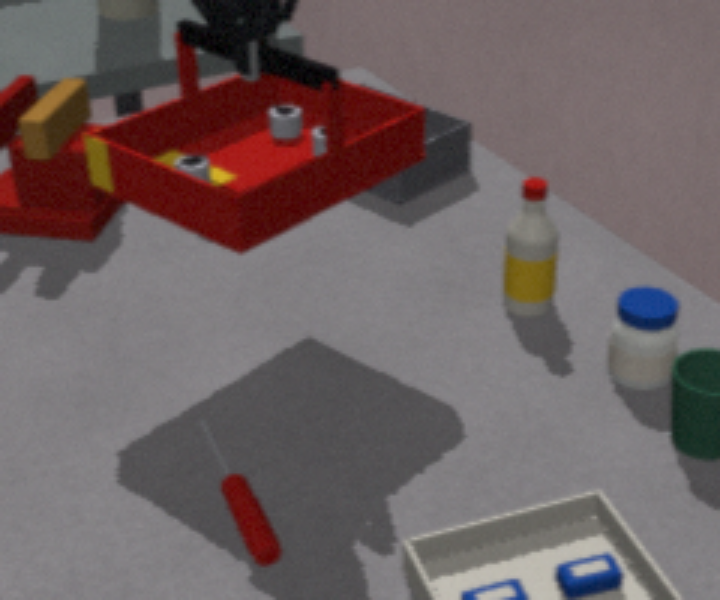

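The tote is up (side view) with all three clamps in it and both wedges in the tray. Next I tip it towards the yellow corner.

play_rows(
  moves=[
    [0, 0, 0, 0, -1, -1, 0],
    [0, 0, 0, 0, -2.5, -2.5, 0],
    [0, 0, 0, 0, -4.5, -4.5, 0],
    [0, 0, 0, 0, -6.5, -6.5, 0],
    [0, 0, 0, 0, -8.5, -8.5, 0],
    [0, 0, 0, 0, -10.5, -10.5, 0],
    [0, 0, 0, 0, -12.5, -12.5, 0],
    [0, 0, 0, 0, -14.5, -14.5, 0],
    [0, 0, 0, 0, -16.5, -16.5, 0],
    [0, 0, 0, 0, -18.5, -18.5, 0],
    [0, 0, 0, 0, -20.5, -20.5, 0],
    [0, 0, 0, 0, -22, -22, 0],
  ],
)

```text
t: 24.75
eef_pos: [0.499, 0.2101, 0.3091]
tcp_rot: [1.505, 2.125, 0.122]
force: [-0.1, -0.4, -5.2]
width: 0.157
finger_force: 59.2
```

play_rows(
  moves=[
    [0, 0, 0, 0, -1, -1, 0],
    [0, 0, 0, 0, -1.5, -1.5, 0],
    [0, 0, 0, 0, -1.5, -1.5, 0],
    [0, 0, 0, 0, -1.5, -1.5, 0],
    [0, 0, 0, 0, -1.5, -1.5, 0],
    [0, 0, 0, 0, -1.5, -1.5, 0],
  ],
)

```text
t: 25.5
eef_pos: [0.5001, 0.2096, 0.3103]
tcp_rot: [1.484, 2.094, 0.129]
force: [-0.5, 0.1, -5.6]
width: 0.154
finger_force: 59.3
```

```bash
python3 p.py
python3 - <<'E'
from h import *
im,d,c=grab("side"); im2,d2,c2=grab("top"); np.savez("t3.npz",im=im2,d=d2,si=im,sd=d)
a=cv2.resize(im[60:260,100:290][:,:,::-1],(380,400)); b=cv2.resize(im2[140:270,110:235][:,:,::-1],(385,400))
cv2.imwrite("pics/s3.png",np.hstack([a,b]))
E
```

```text
t 25.5 pos [0.5001 0.2096 0.3103] yaw 24.5 zaxis [ 0.495 -0.237 -0.836] q [ 0.38 -0.2   2.04 -0.52  0.95  0.27] F [-0.5  0.1 -5.6] w 0.154 ff 59.3
```

View pics/s3.png

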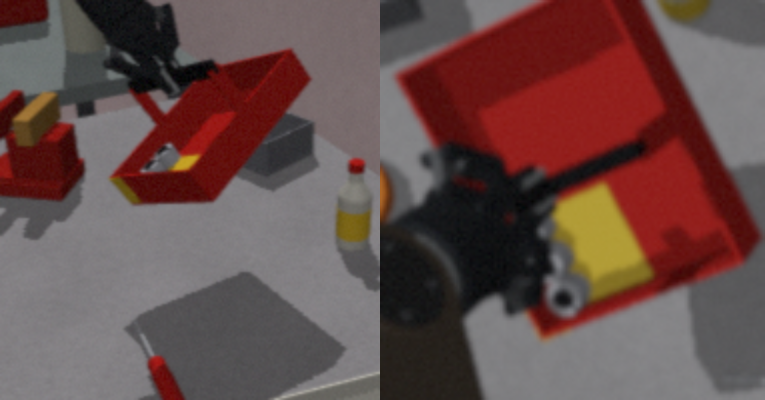

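The clamps have slid along the +y wall: the right half shows one in the corner at (565,297) and the next at (555,255), and the third is hidden. I'll measure them in the tote frame.

```bash
cat > q.py <<'E'
from h import *
import sys
im,d,c=grab("side"); im2,d2,c2=grab("top")
s=robot.get_state();T=R.from_rotvec(s["tcp_rot"]).as_matrix()
Tt=np.column_stack([T[:,1],-T[:,0],-T[:,2]])
if np.linalg.det(Tt)<0: Tt[:,1]*=-1
O=s["eef_pos"]-Tt@np.array([0,0,.1217])   # tote origin, TCP at handle height when gripped
for n,i_,d_,c_ in(("side",im,d,c),("top",im2,d2,c2)):
    L=(cloud(c_,d_)-O)@Tt; h=cv2.cvtColor(i_,cv2.COLOR_RGB2HSV).astype(int)
    ins=(abs(L[...,0])<.13)&(abs(L[...,1])<.105)&(d_>0)&(L[...,2]>-.01)&(L[...,2]<.06)
    y=ins&(h[...,0]>20)&(h[...,0]<35)&(h[...,1]>140)&(abs(L[...,2]-.005)<.008)
    print(n,"yellow",y.sum(),np.percentile(L[y],[3,97],axis=0).round(3).tolist() if y.sum() else "")
    g=ins&(h[...,1]<90)&(L[...,2]>.01)
    k,l,st,ce=cv2.connectedComponentsWithStats(g.astype(np.uint8))
    for j in range(1,k):
        if st[j,4]>8: q=L[l==j]; print("  grey",st[j,4],ce[j].round(),np.percentile(q,[5,95],axis=0).round(3).tolist())
a=cv2.resize(im[100:180,140:240][:,:,::-1],None,fx=7,fy=7,interpolation=cv2.INTER_CUBIC); cv2.imwrite(sys.argv[1],a)
E
python3 q.py pics/s4.png
```

```text
side yellow 57 [[-0.127, 0.023, 0.004], [-0.032, 0.083, 0.009]]
  grey 144 [181. 139.] [[-0.083, 0.061, 0.012], [-0.033, 0.088, 0.03]]
top yellow 654 [[-0.118, 0.008, 0.003], [-0.035, 0.065, 0.009]]
  grey 9 [184. 129.] [[0.123, -0.1, 0.013], [0.125, -0.098, 0.045]]
  grey 22 [164. 213.] [[-0.05, 0.063, 0.012], [-0.038, 0.069, 0.03]]
  grey 231 [169. 232.] [[-0.116, 0.064, 0.013], [-0.066, 0.093, 0.032]]
```

View pics/s4.png

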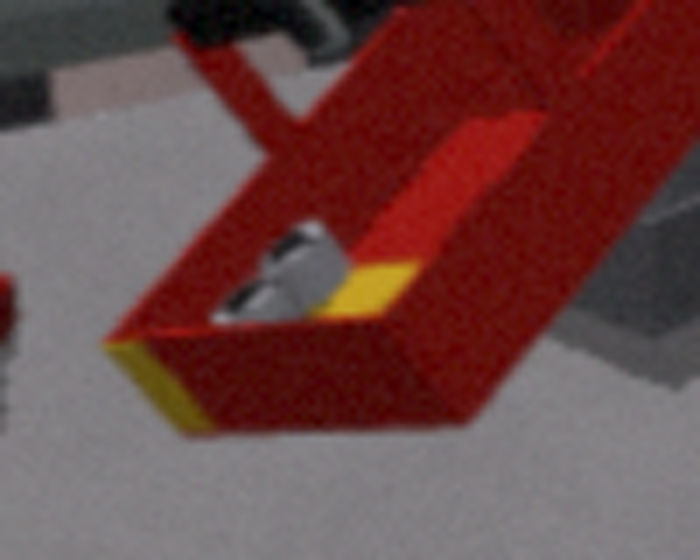

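The side crop shows the clamps in a row against the +y wall, ending at the patch edge. Measured metal spans x from -0.116 to -0.033 m in the tote frame, so the touching centres are about 16, 48 and 80 mm from the corner, all inside 90 mm. The tote has not slipped in the grip.

```bash
python3 -c "
from bench import robot
s=robot.get_state(); print(s['t'],abs(s['dq']).max(),s['finger_force']); print(robot.job_done())"
```

```text
25.7 0.0032304674872011795 59.305506348609924
the job is handed in; nothing more can be done
None
```

I handed the job in at about 26 s without seeing a verdict: the tote hangs by its handle, tilted about 33° and still, with all three clamps lined up on the yellow patch (the outermost centre about 10 mm inside its edge) and both wedges in the tray.

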